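# Show a lock cylinder to the inspection camera

### The job

Two practice stands each hold a lock cylinder: draw the brass one straight out of its stand and, without dropping it, hold it up in the air in front of the inspection camera's lens: keyed face towards the lens, square to it (so tipped up to meet the downward-looking camera), centred on it and 8 cm away, keyway upright with the flat tongue underneath as it sat in the stand. Finish while still holding it there, steady, with nothing but the gripper carrying it. Do not bump the camera, and leave the steel cylinder, the padlock and the screwdriver where they are.

Things in the scene. Friction and masses are not known exactly. Their poses are not given: they have to be found in the camera images.
- brass_cylinder: loose brass lock cylinder, 0.2-0.34 kg, 90 long (x), 33 high: on top a barrel 17 in diameter (axis 24.5 above the underside), below it a tongue 10 wide down to the underside. Origin: middle of the underside. +x points to the keyed end (steel-coloured plug, black upright keyway); the other end is plain. z: tongue to barrel. Starts level in brass_stand, 34 to 40 of the keyed end sticking out
- key_face (a point): centre of the keyed face of the brass cylinder, on the barrel's axis (45 mm along +x and 24.5 mm above the cylinder's origin); axes as the cylinder's
- brass_stand: fixed aluminium block holding the brass cylinder, 65 mm deep, 56 wide, 96 high; black thumb screw on top at the back (up to 115); steel foot 10 thick reaching 10 in front of the mouth. Origin: on the bench below the middle of the mouth; +x points out of the mouth, roughly to the robot's left (+y), z up. Position and yaw vary; either stand may be the nearer
- mouth (a point): middle of the floor of brass_stand's pocket at the mouth, 50 mm above the bench; axes as the stand's. The pocket follows the cylinder's profile with 2 mm of play all round, is 60 mm deep and closed at the back, sides and top: the cylinder can leave only level, along +x
- steel_cylinder: the other lock cylinder, the same shape and axes but steel-coloured with a brass plug, loose in the other stand; a bystander
- steel_stand: the other stand, same shape and axes as brass_stand, holding the steel cylinder; fixed
- camera_stand: fixed inspection camera on the robot's left: grey foot 130 x 110 x 12 mm, steel post 18 in diameter, 262 high, 55 behind the origin, with the white camera head at the top. Origin: on the bench, 40 mm behind the point below the lens. +x is the way the camera looks seen from above, roughly -y of the world; z up. Position and yaw vary
- camera_head: head of the camera, part of camera_stand, with black lens in a white ring light. Origin: centre of the lens's front glass, 200 mm above the bench. +x: optical axis, out of the lens towards the work, 25 degrees below level; y level; z is the camera's image-up, 25 degrees off vertical. Reaches 94 mm back from the lens; ring light 58 in diameter, 10 behind the glass
- padlock: brass padlock with steel shackle lying flat on the bench, 70 x 46 x 20 mm, loose; a bystander. Origin: underside of its brass body
- screwdriver: screwdriver with red handle, 170 mm long, lying on the bench along its x axis, loose; a bystander
Mind the look-alikes: they are no part of the job. What is shaped like the brass_cylinder but pink or red is not meant.

How it is judged:
By the outcome, as a careful person would: the job done as asked, in the order asked, and still so for the second after the job is handed in, while the arm keeps its last pose, push and grip.
It also fails if it takes over 40 s, if anything falls off the work surface, if the arm or the gripper's body presses on something with over 40 N, if the wrist force passes 120 N, or if a joint passes its speed limit or range.

### The arm

A 6-joint arm with a two-finger parallel gripper is mounted at the origin on the work surface. World frame = base frame: x ahead of the robot, y to its left, z up, the work surface at z = 0. Lengths are in m, angles in degrees, forces in N, time in s.
With the tool pointing down it reaches from about 0.25 to 0.725 m from the base axis. Payload 9.7 kg.
Tool frame: the origin (TCP) lies between the finger pads; the fingertips stand 19 mm ahead of it and the grasp point (between the pads) is the TCP; z points along the fingers, y is the line along which they close (so a half turn about z gives the same grasp; the last joint's range is limited). The gripper opens to 85 mm and grips with 20 to 120 N. Pads are 22 mm wide; open, the fingers measure 114 mm over their backs; the gripper's body (76 mm by 85 mm) begins 54 mm behind the grasp point. The pads swing forward as they close: fully open they stand 13 mm farther back than shut.
Start: joints at [-73.167, 4.979, 10.078, 95.1, 0, 90], TCP at [0.159, -0.526, 0.25] pointing down, gripper open.
Joint ranges: [-179.16, 179.16], [-48.56, 103.87], [-65.8, 70.77], [-126.05, 130.52], [-82.76, 87.17], [-180, 180]. Speed limits (degrees/s): [127.2, 127.2, 147.25, 180, 180, 180].

### API

Orientations are given as [roll, pitch, yaw] about the fixed x, y, z axes, in that order (R = Rz(yaw) Ry(pitch) Rx(roll)).
In Python, from workcell import bot gives the robot as it stands. The module is installed in compiled form; this text tells all that it offers.
- The arm moves only by the shell command python3 -m crank 'ROWS' [OPENING] [FORCE]. ROWS is JSON, a list that holds one entry, the list of rows, each a list of 6 numbers: the shift along the world's x, y, z as a fraction of full scale, then the turn, a rotation vector about the world's x, y, z as a fraction of full scale. In form: [[[x, y, z, wx, wy, wz], ...]]. A call has 1 to 20 rows; each row shifts and turns the commanded pose from where the row before left it; what a row does not reach is not made up. Full scale, the value 1, is 20 mm for a shift and 0.12 rad for a turn. A row lasts 1/12 s, in which the tool goes at most 41.7 mm and 7.16 degrees, less where a joint would pass 70% of its speed; a pose out of reach is approached as far as the arm can. A call with a number of a shift or a turn outside -1 to 1 is refused whole. A call with a gripper value outside its range is refused whole. OPENING is the opening, from 0 (shut) to 1 (fully open), set as the call begins (- or left out, the last holds). The fingers move at their own pace and stop on an object; FORCE is the grip in N (left out, the last holds). Time passes only in rows, so rows that do not move let the fingers close. It gives the time, the measured TCP pose, the force, the opening and the grip force at its end, in the units of the state.
- bot.get_obs(): the state, without advancing time (a new reading comes with each control period).
- bot.camera(name): name is "side" or "top"; returns the picture (400x640x3 uint8, red, green, blue); there is no depth.
- bot.camera_model(name): a dict with "vertical_fov" (degrees; the focal length in pixels is half the picture's height over the tangent of half this angle, whatever the lens; pixels are square), "cx", "cy" (the principal point, pixels), "k1" (the pictures are not rectified: a ray, as slopes to the right and down, at radius r is drawn at 1 + k1 r^2 times it, then the intrinsics apply), "R" (3x3) and "t" (3): a world point X has camera coordinates R X + t. Camera axes: x right, y down, z forward; pixel columns grow to the right and rows downward; lengths in m; the calibration is good to about 2 mm. A picture is of the moment at which its call begins. camera_model takes no time and is no camera call.
- bot.job_done(): hands the job in; it is judged then, once.
The state is a dict: "time": time; "q": joint angles; "qd": joint speeds; "joint_efforts": joint torques, N m; "ee_pos": TCP position; "tcp_rot": TCP orientation; "wrist_force": force on the tool from outside, world axes, zero at the start; "torque": the same for the moment, N m; "opening": finger opening in m; "grasp_force": force on a finger pad.
Only numpy, scipy, OpenCV 4.12 (cv2) and the standard library are available. Lean on these libraries where they do the work, as an engineer would, in place of code of your own. Each camera call takes 0.05 s, during which the arm holds its last target. There are 200 camera calls.

## Working session

There is one attempt and no reset: what is moved stays moved. The work goes in short steps, Python scripts to look and compute and a shell command to move; the robot and the scene stay as the last step left them, time stands still between calls to the robot, and variables do not carry over. Pictures are saved under pics/ and viewed, at most 10 in all, crops included, and the job is handed in when it is done.

```bash
mkdir -p pics; python3 - <<'E'
from workcell import bot
import cv2
for n in("side","top"):
    cv2.imwrite(f"pics/{n}0.png",bot.camera(n)[:,:,::-1]); m=bot.camera_model(n); print(n,m)
o=bot.get_obs();print(o)
E
```

```text
side {'vertical_fov': 54.25346251130217, 'cx': 319.7153532151045, 'cy': 198.13586908672133, 'k1': 0.03053150837941796, 'R': array([[-0.99452207, -0.10433369,  0.00635122],
       [-0.06092973,  0.52927465, -0.84625996],
       [ 0.08493188, -0.84201118, -0.53273234]]), 't': array([0.52004382, 0.13215063, 0.88841093])}
top {'vertical_fov': 57.83307378756234, 'cx': 321.168626525745, 'cy': 203.98739248564846, 'k1': -0.03311413598264981, 'R': array([[ 0.02649073, -0.99961145,  0.00867105],
       [-0.988183  , -0.0274959 , -0.15079239],
       [ 0.15097221, -0.00457398, -0.98852742]]), 't': array([0.05180509, 0.53539179, 0.92198393])}
{'time': 0.1, 'q': array([-7.31659743e+01,  5.00757673e+00,  1.00386935e+01,  9.50996246e+01,
        6.97266632e-04,  9.00013583e+01]), 'qd': array([-0.02513289,  0.01381052,  0.10323433, -0.02796381, -0.00229802,
        0.05820474]), 'joint_efforts': array([-9.64844694e-04, -5.21562302e+01,  4.65653658e+01,  1.60133449e-02,
       -5.33555817e-05,  1.09775007e-05]), 'ee_pos': array([ 0.15922943, -0.52625245,  0.24965483]), 'tcp_rot': array([-1.79931492e+02, -6.95642006e-04,  1.68326665e+01]), 'wrist_force': array([-0.17824158,  0.47819936,  0.19503823]), 'torque': array([-0.00203526,  0.01221554, -0.0025829 ]), 'grasp_force': 0.0, 'opening': 0.0853495064077096}
```

View pics/side0.png

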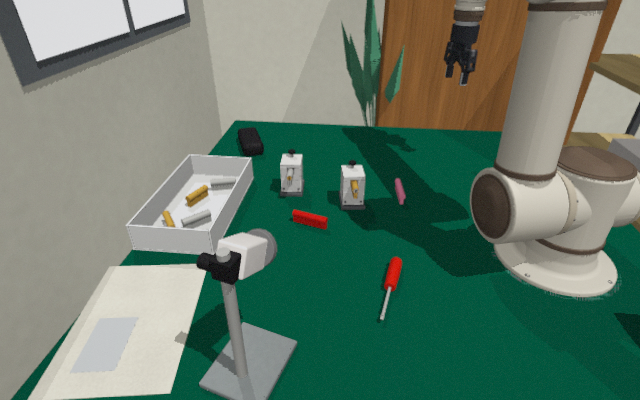

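View pics/top0.png

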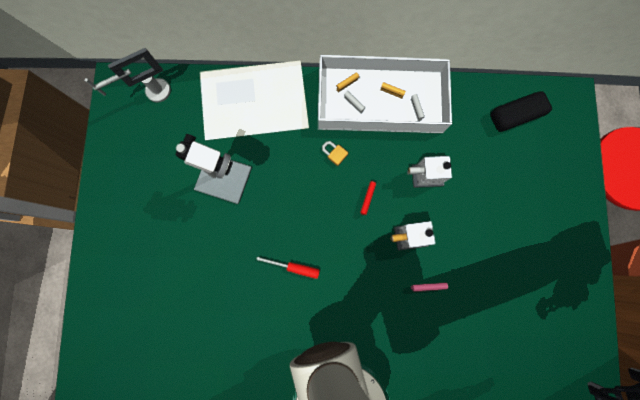

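Side and top views both show the candidates. The top-view pixels are:
- Brass cylinder in the near stand (400,238), also at side (353,187).
- Steel cylinder in the far stand (418,170).
- Loose brass pieces in the tray (347,81) and (393,90).
- Red piece (368,197) and pink piece (430,287).

Only the near stand holds a brass-coloured cylinder with its end sticking out, so that one fits. I'll confirm it in an enlarged crop, with the camera head alongside.

```bash
python3 - <<'E'
import cv2,numpy as np
s=cv2.imread("pics/side0.png");t=cv2.imread("pics/top0.png")
def c(i,x,y,w,h):return cv2.resize(i[y:y+h,x:x+w],(400,300),interpolation=cv2.INTER_CUBIC)
cv2.imwrite("pics/crop1.png",np.vstack([np.hstack([c(s,310,150,80,60),c(t,380,210,80,60)]),np.hstack([c(s,190,225,100,75),c(t,165,130,100,75)])]))
E
```

```text
(no output)
```

View pics/crop1.png

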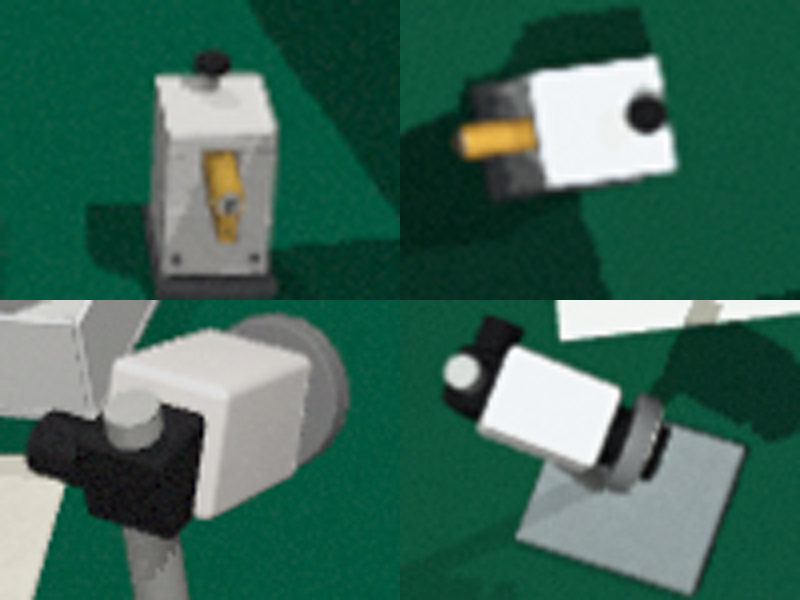

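The crop confirms it: brass barrel and tongue with a steel plug and keyway, in the near stand (crop 228,205). The screw is at the back, and the mouth faces +y. The camera's post top is at crop (461,372), and the foot corners are clearly visible. Next I'll measure the stand, cylinder and camera.

```bash
cat > h.py <<'E'
import numpy as np,cv2
from workcell import bot
def ray(n,uv):
    m=bot.camera_model(n);f=200/np.tan(np.radians(m["vertical_fov"]/2))
    d=(np.array(uv,float)-[m["cx"],m["cy"]])/f;u=d.copy()
    for _ in range(20):u=d/(1+m["k1"]*(u@u))
    R=np.array(m["R"]);return -R.T@m["t"],R.T@np.r_[u,1]
def plane(n,uv,z):
    c,d=ray(n,uv);return c+d*(z-c[2])/d[2]
def tri(uvs,uvt):
    c,d=ray("side",uvs);e,g=ray("top",uvt)
    s=np.linalg.lstsq(np.c_[d,-g],e-c,rcond=None)[0];p,q=c+s[0]*d,e+s[1]*g
    return (p+q)/2,np.linalg.norm(p-q)
def proj(n,X):
    m=bot.camera_model(n);f=200/np.tan(np.radians(m["vertical_fov"]/2));p=np.array(m["R"])@X+m["t"]
    u=p[:2]/p[2];return u*(1+m["k1"]*(u@u))*f+[m["cx"],m["cy"]]
E
python3 - <<'E'
from h import *
np.set_printoptions(precision=4,suppress=True)
t=cv2.imread("pics/top0.png");s=cv2.imread("pics/side0.png")
hsv=cv2.cvtColor(t,cv2.COLOR_BGR2HSV);hs=cv2.cvtColor(s,cv2.COLOR_BGR2HSV)
w=np.zeros(t.shape[:2],np.uint8);w[215:256,398:445]=cv2.inRange(hsv,(0,0,190),(180,50,255))[215:256,398:445]
c=max(cv2.findContours(w,0,2)[0],key=cv2.contourArea)
b=cv2.boxPoints(cv2.minAreaRect(c));P=np.array([plane("top",x,.096) for x in b]);print("stand top",b,P,np.linalg.norm(P-np.roll(P,1,0),axis=1),P.mean(0))
w[:]=0;w[225:250,385:415]=cv2.inRange(hsv,(10,110,90),(28,255,255))[225:250,385:415]
ys,xs=np.nonzero(w);print("brass top px",xs.min(),xs.max(),ys.min(),ys.max())
r=cv2.minAreaRect(max(cv2.findContours(w,0,2)[0],key=cv2.contourArea));b=cv2.boxPoints(r)
print(b,[plane("top",x,.0745) for x in b])
print("plug (side z check)",plane("side",(310+228/5,150+204/5),.0745))
# camera
T=lambda x,y:(165+(x-400)/4,130+(y-300)/4)
S=lambda x,y:(190+x/4,225+(y-300)/4)
F=[plane("top",T(*p),.012) for p in((745,447),(692,595),(517,538))];print("foot",F,np.linalg.norm(F[0]-F[1]),np.linalg.norm(F[2]-F[1]))
for a,b in((0,1),(2,1)):
    d=F[b]-F[a];print(np.degrees(np.arctan2(d[1],d[0])))
print("post",plane("top",T(461,372),.262),plane("side",S(134,405),.262),tri(S(134,405),T(461,372)))
print("lens glass approx",plane("top",T(659,450),.2),plane("top",T(637,443),.205))
B=[(516,346),(620,388),(590,472),(480,432)]
Q=[plane("top",T(*p),.26) for p in B];print("head",Q)
E
```

```text
stand top [[405.2433 224.4595]
 [430.7027 220.2162]
 [434.5406 243.2433]
 [409.0811 247.4865]] [[ 0.4796 -0.1441  0.096 ]
 [ 0.4919 -0.2082  0.096 ]
 [ 0.4348 -0.2168  0.096 ]
 [ 0.4227 -0.1533  0.096 ]] [0.0575 0.0653 0.0578 0.0647] [ 0.4572 -0.1806  0.096 ]
brass top px 392 406 234 241
[[391.8    234.6   ]
 [405.6599 232.62  ]
 [406.6399 239.48  ]
 [392.7799 241.46  ]] [array([ 0.455 , -0.1148,  0.0745]), array([ 0.4609, -0.1502,  0.0745]), array([ 0.4436, -0.1526,  0.0745]), array([ 0.4377, -0.1173,  0.0745])]
plug (side z check) [ 0.4446 -0.1143  0.0745]
foot [array([0.6374, 0.2633, 0.012 ]), array([0.5324, 0.2938, 0.012 ]), array([0.5688, 0.4171, 0.012 ])] 0.10929545616598921 0.12856113912845601
163.8319752741094
-106.41608645475357
post [0.6103 0.3654 0.262 ] [0.608  0.3656 0.262 ] (array([0.6092, 0.3652, 0.2619]), np.float64(0.002058326717883553))
lens glass approx [0.5866 0.2746 0.2   ] [0.589  0.2859 0.205 ]
head [array([0.6258, 0.3383, 0.26  ]), array([0.6043, 0.2818, 0.26  ]), array([0.5589, 0.2942, 0.26  ]), array([0.5787, 0.3533, 0.26  ])]
```

Measurements hold up against the given sizes: stand top 65 x 57 mm, foot 109 x 129 mm, post top triangulated at z 0.262.
- **Brass stand:** mouth at (0.451, -0.149), yaw 100.9°.
- **Key face:** about (0.4444, -0.1147, 0.0745), so roughly 35 mm sticks out, in the stated range.
- **Lens:** (0.583, 0.274, 0.2), yaw -106.3°.

Next move goes above the grasp point (0.4476, -0.1314) with the tool at yaw 100.9°.

```bash
python3 -m crank '[[[0.72,0.987,0,0,0,0.612],[0.72,0.987,0,0,0,0.612],[0.72,0.987,0,0,0,0.612],[0.72,0.987,0,0,0,0.612],[0.72,0.987,0,0,0,0.612],[0.72,0.987,0,0,0,0.612],[0.72,0.987,0,0,0,0.612],[0.72,0.987,0,0,0,0.612],[0.72,0.987,0,0,0,0.612],[0.72,0.987,0,0,0,0.612],[0.72,0.987,0,0,0,0.612],[0.72,0.987,0,0,0,0.612],[0.72,0.987,0,0,0,0.612],[0.72,0.987,0,0,0,0.612],[0.72,0.987,0,0,0,0.612],[0.72,0.987,0,0,0,0.612],[0.72,0.987,0,0,0,0.612],[0.72,0.987,0,0,0,0.612],[0.72,0.987,0,0,0,0.612],[0.72,0.987,0,0,0,0.612]]]' 0.6 30; python3 -m crank '[[[0,0,0,0,0,0],[0,0,0,0,0,0],[0,0,0,0,0,0]]]'; python3 -c "
from workcell import bot
print(bot.get_obs()['q'])"
```

```text
time: 1.77
ee_pos: [0.4477, -0.1305, 0.25]
tcp_rot: [-180.0, -0.0, 101.2]
wrist_force: [0.8, -0.2, -0.6]
opening: 0.0513
grasp_force: 0.0
time: 2.02
ee_pos: [0.447, -0.1318, 0.2501]
tcp_rot: [-180.0, -0.0, 101.0]
wrist_force: [-0.1, 0.4, 0.6]
opening: 0.0513
grasp_force: 0.0
[-1.64153619e+01 -6.43944686e+00 -1.24604447e+00  9.52300423e+01
 -1.28015743e-02  6.26340420e+01]
```

```bash
python3 -m crank '[[[0,0,-0.9,0,0,0],[0,0,-0.9,0,0,0],[0,0,-0.9,0,0,0],[0,0,-0.9,0,0,0],[0,0,-0.9,0,0,0],[0,0,-0.9,0,0,0],[0.03,0.02,-0.9,0,0,0],[0,0,-0.8,0,0,0],[0,0,-0.6,0,0,0],[0,0,-0.5,0,0,0],[0,0,-0.36,0,0,0],[0,0,-0.2,0,0,0],[0,0,0,0,0,0],[0,0,0,0,0,0]]]'; python3 - <<'E'
from h import *
s=bot.camera("side")[:,:,::-1];t=bot.camera("top")[:,:,::-1]
c=lambda i,x,y:cv2.resize(i[y:y+75,x:x+100],(400,300),interpolation=cv2.INTER_CUBIC)
cv2.imwrite("pics/crop2.png",np.hstack([c(s,305,140),c(t,370,200)]))
E
```

```text
time: 3.18
ee_pos: [0.4481, -0.1314, 0.0755]
tcp_rot: [180.0, 0.0, 101.0]
wrist_force: [-0.2, -0.1, -0.3]
opening: 0.0512
grasp_force: 0.0
```

View pics/crop2.png

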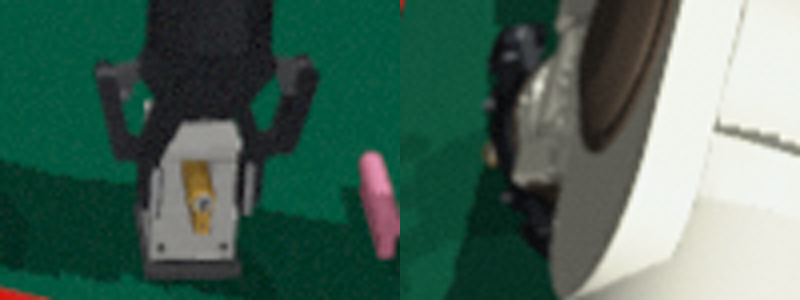

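The cylinder (crop 198,195) sits centred between the open pads (crop 155 and 250), and nothing is touching. Closing.

```bash
python3 -m crank '[[[0,0,0,0,0,0],[0,0,0,0,0,0],[0,0,0,0,0,0],[0,0,0,0,0,0],[0,0,0,0,0,0],[0,0,0,0,0,0],[0,0,0,0,0,0],[0,0,0,0,0,0]]]' 0 40;python3 -m crank '[[[0,0,0,0,0,0],[0,0,0,0,0,0],[0,0,0,0,0,0],[0,0,0,0,0,0],[0,0,0,0,0,0],[0,0,0,0,0,0]]]' 0 90
```

```text
time: 3.95
ee_pos: [0.4481, -0.1312, 0.0753]
tcp_rot: [180.0, 0.0, 101.0]
wrist_force: [0.6, 0.9, 3.8]
opening: 0.0159
grasp_force: 38.6
time: 4.45
ee_pos: [0.448, -0.1312, 0.0754]
tcp_rot: [180.0, 0.0, 101.0]
wrist_force: [-0.7, 2.1, 5.2]
opening: 0.0146
grasp_force: 87.2
```

```bash
python3 -m crank '[[[0,0,0.05,0,0,0],[-0.04,0.2,0,0,0,0],[-0.06,0.3,0,0,0,0],[0,0,0,0,0,0]]]'
```

```text
time: 4.78
ee_pos: [0.4454, -0.1203, 0.0758]
tcp_rot: [-180.0, -0.0, 101.0]
wrist_force: [-0.5, 1.1, -0.4]
opening: 0.0142
grasp_force: 87.3
```

```bash
python3 -m crank '[[[-0.096,0.49,0,0,0,0],[-0.096,0.49,0,0,0,0],[-0.096,0.49,0,0,0,0],[0,0,0,0,0,0]]]';python3 -m crank '[[[-0.096,0.49,0,0,0,0],[-0.096,0.49,0,0,0,0],[-0.096,0.49,0,0,0,0],[-0.096,0.49,0,0,0,0],[0,0,0,0,0,0],[0,0,0,0,0,0]]]'
python3 - <<'E'
from h import *
s=bot.camera("side")[:,:,::-1];t=bot.camera("top")[:,:,::-1]
c=lambda i,x,y:cv2.resize(i[y:y+75,x:x+100],(400,300),interpolation=cv2.INTER_CUBIC)
cv2.imwrite("pics/crop3.png",np.hstack([c(s,305,140),c(t,340,200)]))
E
```

```text
time: 5.12
ee_pos: [0.4395, -0.0899, 0.076]
tcp_rot: [-180.0, -0.0, 101.1]
wrist_force: [-0.6, 0.1, -2.4]
opening: 0.0147
grasp_force: 87.3
time: 5.62
ee_pos: [0.4324, -0.052, 0.0761]
tcp_rot: [180.0, 0.0, 101.1]
wrist_force: [0.1, -0.4, -2.0]
opening: 0.0141
grasp_force: 87.3
```

View pics/crop3.png

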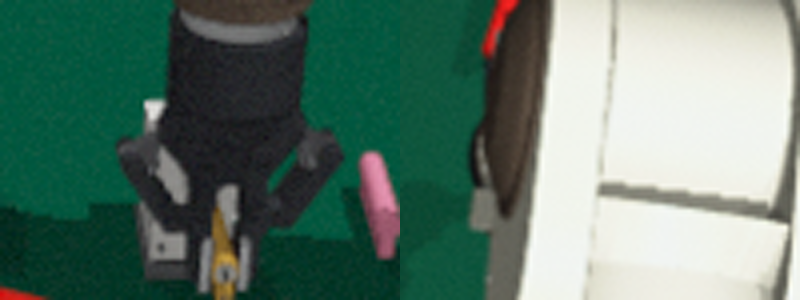

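The side crop shows the brass cylinder fully out (keyed face at crop 224,273), held level. About 2.2 N of weight is on the wrist. I'll lift it, swing towards the camera, then tilt, stopping short of the lens.

```bash
python3 -m crank '[[[0,0,0.4,0,0,0],[0,0,0.8,0,0,0],[0,0,0.8,0,0,0],[0,0,0.8,0,0,0],[0,0,0.8,0,0,0],[0,0,0.6,0,0,0],[0,0,0,0,0,0]]]'; python3 -m crank '[[[0.36,0.645,0,0,0,-0.249],[0.36,0.645,0,0,0,-0.249],[0.36,0.645,0,0,0,-0.249],[0.36,0.645,0,0,0,-0.249],[0.36,0.645,0,0,0,-0.249],[0.36,0.645,0,0,0,-0.249],[0.36,0.645,0,0,0,-0.249],[0.36,0.645,0,0,0,-0.249],[0.36,0.645,0,0,0,-0.249],[0.36,0.645,0,0,0,-0.249],[0.36,0.645,0,0,0,-0.249],[0.36,0.645,0,0,0,-0.249],[0.36,0.645,0,0,0,-0.249],[0.36,0.645,0,0,0,-0.249],[0.36,0.645,0,0,0,-0.249],[0.36,0.645,0,0,0,-0.249],[0,0,0,0,0,0]]]';  python3 -m crank '[[[0,0,0,0.349,-0.102,0],[0,0,0,0.349,-0.102,0],[0,0,0,0.349,-0.102,0],[0,0,0,0.349,-0.102,0],[0,0,0,0.349,-0.102,0],[0,0,0,0.349,-0.102,0],[0,0,0,0.349,-0.102,0],[0,0,0,0.349,-0.102,0],[0,0,0,0.349,-0.102,0],[0,0,0,0.349,-0.102,0],[0,0,0,0,0,0],[0,0,0,0,0,0]]]'
cat > m.py <<'E'
from h import *
from scipy.spatial.transform import Rotation as Ro
np.set_printoptions(precision=4,suppress=True)
L=np.array([.583,.274,.2]);yaw=-106.3
X=-Ro.from_euler("ZY",[yaw,25],degrees=True).as_matrix()[:,0]
Y=np.cross([0,0,1],X);Y/=np.linalg.norm(Y);Z=np.cross(X,Y)
G=np.c_[X,-Y,-Z]   # tool frame wanted
o=bot.get_obs();R=Ro.from_euler("xyz",o["tcp_rot"],degrees=True).as_matrix()
print("q",o["q"])
print("turn left (full scale)",Ro.from_matrix(G@R.T).as_rotvec()/.12)
face=o["ee_pos"]+R@[.017,0,.0009]
print("face",face,"shift left mm",(L-.08*X-face)*1e3,"px side/top",proj("side",face),proj("top",face))
E
python3 m.py; python3 - <<'E'
from h import *
s=bot.camera("side")[:,:,::-1];t=bot.camera("top")[:,:,::-1]
c=lambda i,x,y:cv2.resize(i[y:y+150,x:x+200],(400,300),interpolation=cv2.INTER_CUBIC)
cv2.imwrite("pics/side4.png",s);cv2.imwrite("pics/top4.png",t)
cv2.imwrite("pics/crop4.png",np.hstack([c(s,180,170),c(t,160,100)]))
E
```

```text
time: 6.3
ee_pos: [0.4336, -0.0531, 0.163]
tcp_rot: [179.8, 0.1, 101.0]
wrist_force: [0.3, 0.4, -2.9]
opening: 0.0145
grasp_force: 87.4
time: 7.72
ee_pos: [0.5483, 0.1553, 0.1587]
tcp_rot: [-179.9, 0.0, 73.6]
wrist_force: [0.1, -0.1, -2.1]
opening: 0.0143
grasp_force: 87.5
time: 8.72
ee_pos: [0.5472, 0.1528, 0.1593]
tcp_rot: [-179.9, -24.9, 73.5]
wrist_force: [-1.4, 0.8, -2.2]
opening: 0.0146
grasp_force: 87.6
q [  5.0233  -3.4019 -11.3986  72.4363  23.0872 113.4533]
turn left (full scale) [ 0.012  -0.0159  0.0223]
face [0.5517 0.168  0.1657] shift left mm [10.9448 36.4505  0.5024] px side/top [294.7496 224.267 ] [278.1115 187.0305]
```

View pics/crop4.png

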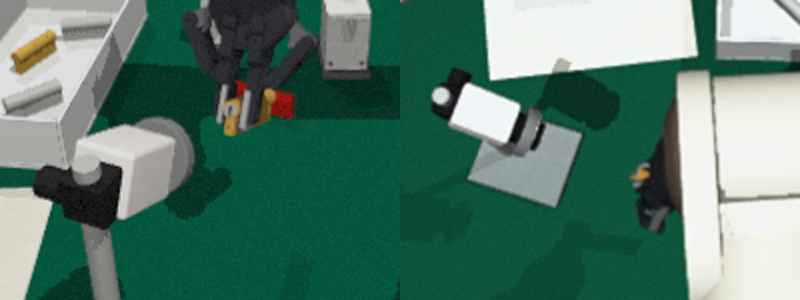

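The brass is where predicted in both views (side crop 235,115; top crop 637,174). I'll zoom in on the face to check for slip in the grip.

```bash
python3 - <<'E'
from h import *
s=cv2.imread("pics/side4.png");t=cv2.imread("pics/top4.png")
c=lambda i,x,y:cv2.resize(i[y:y+60,x:x+40],(400,600),interpolation=cv2.INTER_CUBIC)
cv2.imwrite("pics/crop5.png",np.hstack([c(s,280,195),c(t,260,160)]))
E
```

```text
(no output)
```

View pics/crop5.png

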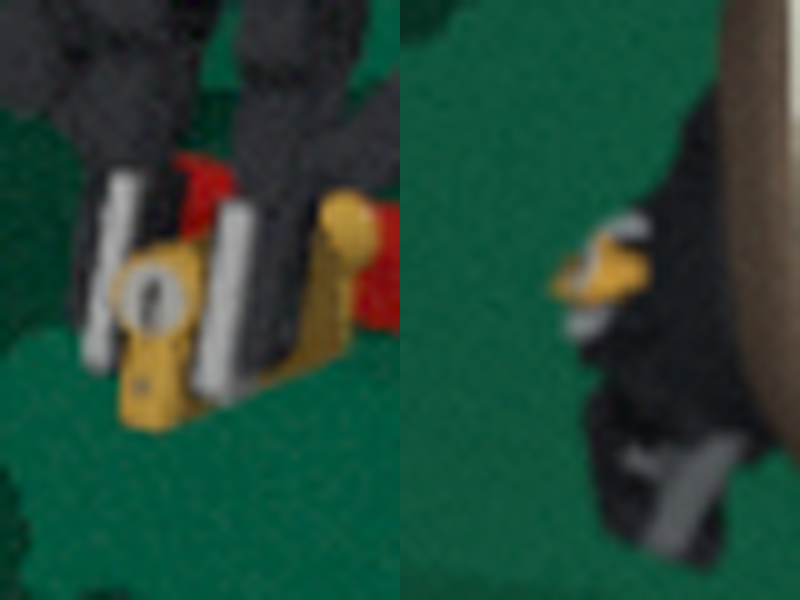

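```bash
cat >> m.py <<'E'
C=np.c_[R[:,0],-R[:,1],-R[:,2]]
for n,p in dict(bottom_front_L=(0,-.005,-.0245),bottom_front_R=(0,.005,-.0245),bottom_backR=(-.09,.005,-.0245),bottom_backL=(-.09,-.005,-.0245),back_axis=(-.09,0,0),back_top=(-.09,0,.0085)).items(): print(n,(proj("side",face+C@p)-[280,195])*10+5)
E
python3 m.py|tail -6
```

```text
bottom_front_L [103.9136 421.0101]
bottom_front_R [153.6658 434.1857]
bottom_backR [332.566  352.5291]
bottom_backL [287.3857 341.0699]
back_axis [329.5774 230.0797]
back_top [336.4353 189.3389]
```

The face centre matches within half a pixel. The tongue looks slightly rolled to the right, though, so I'll measure its left edge sub-pixel on averaged images.

```bash
cat > roll.py <<'E'
import sys,io,contextlib
with contextlib.redirect_stdout(io.StringIO()):
    from m import *
a=np.mean([bot.camera("side").astype(float) for _ in range(8)],0)
np.save("avg.npy",a)
def rollC(r): return C@Ro.from_euler("x",r,degrees=True).as_matrix()
fp=proj("side",face);print("pred face",fp)
x0,y0=np.round(fp).astype(int)
sat=a.max(2)-a.min(2);g=np.clip(110-sat,0,None)*(a.max(2)>0)
# plug centroid within a radius
yy,xx=np.mgrid[:400,:640];c=fp.copy()
for _ in range(10):
    w=g*(np.hypot(xx-c[0],yy-c[1])<4.2);c=np.array([(w*xx).sum(),(w*yy).sum()])/w.sum()
print("plug",c)
for y in range(y0+5,y0+16):
    r=a[y,x0-10:x0+12,0];print(y,r.astype(int))
for r in(-12,-9,-6,-3,0,3,6):
    K=rollC(r);L=[proj("side",face+K@p) for p in((0,-.005,-.012),(0,-.005,-.0245),(0,.005,-.0245))];print(r,np.round(np.ravel(L),1))
E
python3 roll.py
```

```text
pred face [294.481  224.2309]
plug [294.1956 224.4539]
229 [  4   1   5  19 145 159 113  48 129 166 174 176 174 142  97  87 150 159
 134  75  45  44]
230 [  4   0   1  32 133 149 100  45 152 169 172 175 174 144  97 110 152 160
 124  67  46  44]
231 [  3   1   1  13  91 112  81  45 158 171 172 175 170 144  89 126 155 157
 118  66  47  40]
232 [  5   2   0   2  16  55  54  42 160 162 170 174 161 141  84 131 155 151
 122  79  62  61]
233 [  5   6   5   6   0   2   2  40 160 134 159 173 154 138  82 132 146 143
 124  92  78  75]
234 [  1   1   5   3   2   1   2  68 157 140 156 175 149 130  90 100 112 119
 108  81  57  39]
235 [  1   5   2   3   1   3   3  94 159 169 173 178 147 123 100  88  81  85
  64  40  13   3]
236 [  1   0   6   2   0   5   5  94 152 166 172 179 147 121  91  71  46  12
   4   4   2   1]
237 [  5   3   4   0   5   4   5  41 117 137 149 158 125  67  37  12   0   5
   3   3   1   2]
238 [ 5  2  4  1  2  3  3  3  5  2 22 43 15  3  1  7  3  4  4  4  2  3]
239 [3 2 5 2 5 7 8 4 1 4 1 3 1 2 3 2 2 2 7 4 4 1]
-12 [289.9 229.  287.6 235.1 292.2 237.5]
-9 [290.1 229.3 288.1 235.5 292.9 237.7]
-6 [290.4 229.5 288.7 235.9 293.5 237.8]
-3 [290.7 229.8 289.3 236.3 294.2 237.9]
0 [291.  230.  289.9 236.6 294.9 237.9]
3 [291.3 230.2 290.5 236.9 295.5 237.9]
6 [291.6 230.4 291.1 237.1 296.2 237.9]
```

The tongue edge, the front crease and the edge slope all give about +4° of roll in the grip. I'll move to the final spot and turn -4° about the cylinder axis on the way.

```bash
python3 -m crank '[[[0.09,0.3,0.005,-0.023,-0.087,-0.037],[0.09,0.3,0.005,-0.023,-0.087,-0.037],[0.09,0.3,0.005,-0.023,-0.087,-0.037],[0.09,0.3,0.005,-0.023,-0.087,-0.037],[0.09,0.3,0.005,-0.023,-0.087,-0.037],[0.09,0.3,0.005,-0.023,-0.087,-0.037],[0,0,0,0,0,0],[0,0,0,0,0,0],[0,0,0,0,0,0]]]'; sed -i 's/^C=.*/C=np.c_[R[:,0],-R[:,1],-R[:,2]]@Ro.from_euler("x",4,degrees=True).as_matrix()/' m.py; python3 m.py; python3 roll.py; python3 - <<'E'
from h import *
a=np.load("avg.npy").astype(np.uint8)[:,:,::-1];t=bot.camera("top")[:,:,::-1]
c=lambda i,x,y,w,h:cv2.resize(i[y:y+h,x:x+w],(400,600),interpolation=cv2.INTER_CUBIC)
cv2.imwrite("pics/crop6.png",np.hstack([c(a,260,210,40,60),c(t,200,120,100,150)]))
E
```

```text
time: 9.97
ee_pos: [0.5583, 0.1898, 0.1607]
tcp_rot: [176.0, -25.1, 73.8]
wrist_force: [-0.1, -0.0, -3.0]
opening: 0.0143
grasp_force: 87.6
q [  9.6974  -5.5392 -13.7085  66.4766  20.4743 119.5786]
turn left (full scale) [0.1363 0.5145 0.2331]
face [0.5628 0.2049 0.1671] shift left mm [-0.1227 -0.523  -0.9045] px side/top [284.9969 235.7227] [262.37   181.8074]
bottom_front_L [  7.509  540.7081]
bottom_front_R [ 59.1348 554.9786]
bottom_backR [253.9217 457.599 ]
bottom_backL [207.2171 445.2936]
back_axis [250.7063 330.5154]
back_top [257.7512 288.3046]
pred face [284.9969 235.7227]
plug [284.6353 235.6707]
241 [ 84  31  29 132 147 113  53 129 166 172 175 173 144 118  76 144 158 152
 107  59  47  43]
242 [105  49  16  89 110  74  38 154 170 172 175 175 142 101  77 148 159 146
  93  52  45  43]
243 [102  56  12  11  53  42  40 161 167 172 174 171 139  93  97 152 158 135
  82  50  45  38]
244 [101  70  24   7   2   3  59 157 144 161 173 163 137  87 120 153 158 131
  82  61  58  36]
245 [100  82  33   4   3   2  95 149 116 149 171 153 133  79 106 140 150 123
  91  81  67  36]
246 [ 97  79  34   2   2   2 124 163 150 168 175 143 131  90  90 109 116 114
  84  64  37   8]
247 [ 96  84  34   4   2   1 147 168 171 173 176 140 128  98  83  76  69  92
  54  11   6   3]
248 [ 95  96  41   0   4   7 129 150 157 170 172 130 107  75  40   8   2   1
   4   3   3   2]
249 [ 90  93  42   1   1   2  23  51  91 141 144  91  43  11   0   1   4   2
   1   3   6   6]
250 [90 92 41  7  3  3  6  3  0  9  8  2  6  1  6  1  4  3  0  3  6  1]
251 [86 93 40  3  6  1  1  2  3  4  1  2  3  4  4  1  3  1  1  4  3  3]
-12 [280.2 240.6 277.8 247.  282.7 249.5]
-9 [280.5 240.9 278.4 247.4 283.4 249.7]
-6 [280.8 241.2 279.  247.9 284.  249.8]
-3 [281.1 241.4 279.6 248.2 284.7 249.9]
0 [281.3 241.7 280.3 248.6 285.4 250. ]
3 [281.7 241.9 280.9 248.9 286.1 250. ]
6 [282.  242.1 281.5 249.2 286.8 250. ]
```

View pics/crop6.png

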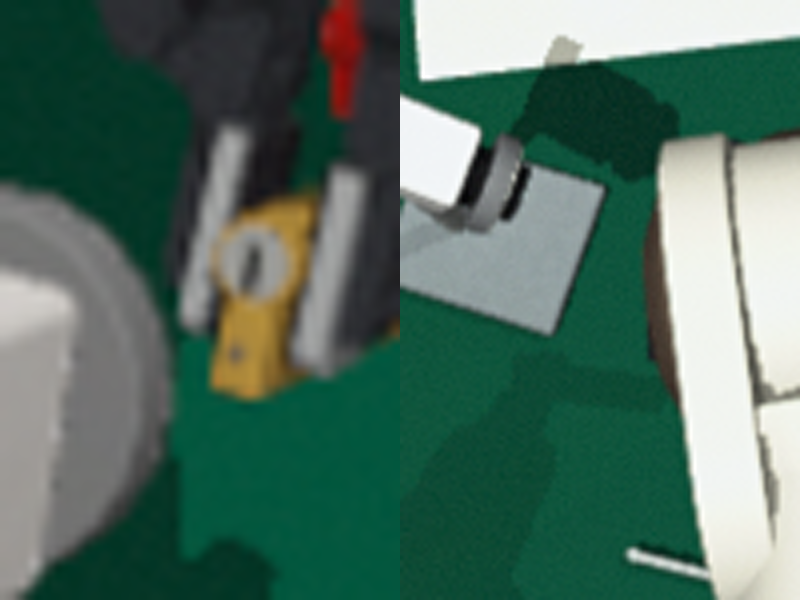

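Face centred within 1 mm, with about 1° of roll left and the face square to the lens axis. Before the final nudge I'll check the lens estimate against the ring's outline (side px about (277.2,248) for its right edge; top px about (222.5,165.8) for its centre).

```bash
python3 -m crank '[[[-0.006,-0.026,-0.045,-0.037,-0.126,-0.061],[0,0,0,0,0,0],[0,0,0,0,0,0],[0,0,0,0,0,0]]]'; cat >> m.py <<'E'
th=np.linspace(0,2*np.pi,73)[:,None]
for b in(.01,.02):
    ring=L+b*X+.029*(np.cos(th)*Y+np.sin(th)*Z)
    S=np.array([proj("side",p) for p in ring]);T=np.array([proj("top",p) for p in ring])
    print("ring side max x",S[S[:,0].argmax()],"top y",S[S[:,1].argmin()],"| top cam x",T[:,0].min(),T[:,0].max(),"y",T[:,1].min(),T[:,1].max())
print("lens top px",proj("top",L))
E
python3 m.py; python3 - <<'E'
import numpy as np,cv2
a=np.load("avg.npy").astype(int)
for y in(244,247,250,253):print(y,a[y,266:283,0])
print("col",a[222:234,258,0],a[222:234,262,0])
E
```

```text
time: 10.75
ee_pos: [0.5582, 0.1893, 0.1598]
tcp_rot: [175.0, -25.1, 73.8]
wrist_force: [0.4, -0.3, -2.6]
opening: 0.0143
grasp_force: 87.6
q [  9.8848  -6.4581 -14.7599  65.341   19.9252 120.095 ]
turn left (full scale) [0.1727 0.6425 0.2954]
face [0.5627 0.2044 0.1662] shift left mm [-0.009  -0.0004 -0.0413] px side/top [285.1364 235.9396] [262.648  181.9397]
bottom_front_L [  6.8166 541.5802]
bottom_front_R [ 58.1976 556.8028]
bottom_backR [252.8205 459.3963]
bottom_backL [206.3344 446.2384]
back_axis [251.7129 332.5835]
back_top [259.457  290.6068]
ring side max x [277.2284 248.046 ] top y [258.2092 227.5823] | top cam x 220.7355543857187 230.69025906513025 y 155.33428732239997 179.5047834592736
ring side max x [274.2003 249.4627] top y [254.9133 228.6481] | top cam x 216.46011528064125 226.37845902764738 y 153.59001001224192 177.86683843824278
lens top px [229.9176 169.0691]
244 [160 127 118 117 116 116 123 110 104 101  70  24   7   2   3  59 157]
247 [151 123 117 117 117 117 118 119 101  96  84  34   4   2   1 147 168]
250 [123 115 116 116 116 117 117 117  95  90  92  41   7   3   3   6   3]
253 [127 114 115 116 115 115 116 109  87  80  39   9   4   3   1   2   1]
col [  5   3   4   2   6   7  71 121 128 120 116 117] [  4   7   5   2   2   5  25  84 125 131 123 116]
```

The ring outline matches the prediction to within 0.3 px in the side view, so the lens position is right. The cylinder is steady on target, so I'm handing in.

```bash
python3 -c "
from workcell import bot
o=bot.get_obs();print(o['grasp_force'],o['qd'].round(2));print(bot.job_done())"
```

```text
87.6435112953186 [-0.1   0.2   0.31  0.07  0.06  0.04]
the job is handed in; nothing more can be done
None
```

I drew the brass cylinder out of its stand and handed the job in with it held steady, square and centred 8 cm in front of the lens, by my measurements good to 1–2 mm and about 1–2° of roll; the judge's verdict was not shown.

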